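# Clear the viewing stand and put up the warm colour chart

### The job

A blue bottle has been left lying across the foot of the sloping viewing stand: lift it off and lay it gently in the grey tray. Then put the warm-coloured chart (reds, oranges and yellows) on the stand in its place, colours up and flat on the slope, with one long edge fully down against both steel stops and the chart centred from side to side. Leave everything else on the table where it is.

Things in the scene. Friction and masses are not known exactly. Their poses are not given: they have to be found in the camera images.
- stand: Green viewing stand like a small lectern, fixed, 140 deep x 200 wide, top edge about 113 mm high. Origin: centre of its underside on the table; x horizontal from its low edge to its high edge, z up. It stands in the middle or on the left of the table (the tray in the other place), its low edge facing the robot's left (+y) and somewhat away.
- deck: The stand's green face with a white field, rising at 30 deg: y -100 to 100, x -8 to 140 mm. Origin: on the face, middle of the stop line, 40 mm above the table; x up the slope, y level along the stops, z out of the face. Two dark steel stops, faces at x = 0, each 8 thick (x -8 to 0), 22 high, at y 34 to 72 and -34 to -72. The 68 mm gap between them is open, also in front: a finger fits in there.
- bottle: Closed blue plastic bottle, white cap, paper label, 150 long: body 50 diameter, y -75 to 37 mm, cap 32 diameter; 0.15 to 0.31 kg. Origin: on its axis, middle of its length; y along its axis to the cap. Starts lying on the deck against both stops (axis along deck y, at deck x = 25, z = 25 mm, within 15 mm of the middle in y). It rolls freely.
- tray: Open grey plastic tray, fixed to the table, 170 (x) x 210 (y) outside, 40 high, walls and floor 5 thick. Origin: centre of its underside; z up. Empty at the start.
- warm_chart: Rigid board in a gold frame, 60 (x) x 130 (y) x 16 (z) mm, 0.1 kg, with red, orange and yellow squares on top. Origin: centre of its underside; z out of its coloured face. Starts flat on the right of the table, colours up, long side roughly along y. Either long edge may be the lower one on the stand. Friction varies: it may not slide down by itself.
- cool_chart: A second chart of the same size and frame, with blue and green squares, lying near the warm one (either of them may be the nearer to the robot). To be left alone.
- tub: White plastic tub, 66 diameter x 75 high, origin under its centre. To be left alone.
- brush: Paint brush with a blue handle, 190 long, lying along its x axis. To be left alone.
- red_jar: Red jar with a black cap, 68 diameter x 85 high, origin under its centre. To be left alone.
- amber_jar: Orange jar with a black cap, 68 diameter x 85 high, origin under its centre. To be left alone.
- can: Steel can, 80 diameter x 100 high, origin under its centre. To be left alone.
- tape: Roll of brown tape lying flat, 90 diameter x 50 high, origin under its centre. To be left alone.
There are look-alikes about, which are no part of the job. What is shaped like the warm_chart but pink is not meant.

How it is judged:
By the outcome, as a careful person would: the job done as asked, in the order asked, and still so for the second after the job is handed in, with the robot touching nothing.
It also fails if it takes over 67 s, if anything falls off the work surface, if the arm or the gripper's body presses on something with over 40 N, if the wrist force passes 120 N, or if a joint passes its speed limit or range.

### The arm

A 6-joint arm with a two-finger parallel gripper is mounted at the origin on the work surface. World frame = base frame: x ahead of the robot, y to its left, z up, the work surface at z = 0. Lengths are in m, angles in rad, forces in N, time in s.
With the tool pointing down it reaches from about 0.35 to 0.875 m from the base axis. Payload 4.2 kg.
Tool frame: the origin (TCP) lies at the very end of the fingers, on their centre line; the grasp point (between the pads) lies 19 mm behind it (ctrl.grip_point_offset is the distance from the TCP to the grasp point, in m); z points along the fingers, y is the direction in which the jaws open and shut (so a half turn about z gives the same grasp; the last joint's range is limited). The gripper opens to 87 mm and grips with 3 to 60 N. Pads are 19 mm wide; open, the fingers measure 117 mm over their backs; the gripper's body (75 mm by 190 mm) begins 51 mm behind the grasp point.
Start: joints at [0.259, 0.385, 0.008, 0, -1.194, -0.259], TCP at [0.625, 0, 0.223] pointing down, gripper open.
Joint ranges: [-3.14, 3.14], [-1.21, 2.06], [-1.07, 1.41], [-3.16, 2.05], [-2.99, -0.16], [-3.1, 3.1]. Speed limits (rad/s): [2.79, 2.79, 3.14, 3.14, 3.14, 3.14].

### API

Orientations are given as a unit quaternion [w, x, y, z].
In Python, from rig import ctrl, camera, camera_model, spotter gives the robot as it stands.
- The arm moves only by the tool play_rows, never from a script. Its argument "increments" is a list of rows, each a list of 3 entries, a list of its own where there are three numbers: the gripper's target within -1 to 1 (shut at 1, half-way at 0, fully open at -1), then the shift along the tool's x, y, z in mm, then the turn, a rotation vector about the tool's x, y, z in degrees. In form: [[hand, [x, y, z], [ax, ay, az]], ...]. A call has 1 to 10 rows; each row shifts and turns the commanded pose from where the row before left it, along the tool's axes as they then stand; what a row does not reach is not made up. A row lasts 1/12 s, in which the tool goes at most 41.7 mm and 7.16 degrees, less where a joint would pass 70% of its speed; a pose out of reach is approached as far as the arm can. A call with a gripper value outside its range is refused whole. The fingers move at their own pace and stop on an object; "force" is the grip in N (left out, the last holds). Time passes only in rows, so rows that do not move let the fingers close. It gives the time, the measured TCP pose, the force and the opening at its end, in the units of the state.
- ctrl.read_state(): the state, without advancing time (a new reading comes with each control period).
- camera(name): name is "scene" or "side" or "wrist"; returns the picture (384x512x3 uint8, blue, green, red); there is no depth.
- camera_model(name): a dict with "fx", "fy", "cx", "cy" (pixels), "R" (3x3) and "t" (3): a world point X has camera coordinates R X + t. Camera axes: x right, y down, z forward; pixel columns grow to the right and rows downward; lengths in m; the calibration is good to about 2 mm. A picture is of the moment at which its call begins: read the wrist's pose just before it. camera_model takes no time and is no camera call; for the wrist camera it gives the pose at the moment of the call.
- ctrl.sign_off(): hands the job in, once; it reports no verdict.
Trained networks look in the newest picture that a camera, given by its name, has taken for a name from the list of things; names that differ only in an ending like _2 or _b are one class to them, and where a whole thing is asked for, a point or a joint stands for the part that bears it (a point fixed in the world has none). Each returns a list of dicts, best first, with "confidence" (0 to 1); they miss things now and then, are a little off and sometimes report something else, mostly with a low value. They report only what shows in the picture. A call takes as long as a camera call. They do not tell look-alikes from the thing itself.
- spotter.boxes_of(camera, thing): "bbox" ([left, top, right, bottom] in pixels, round what is visible of it).
- spotter.masks_of(camera, thing): "pixels" (384x512 bool, what is visible of it) and "bbox" ([left, top, right, bottom] in pixels, round what is visible of it).
The state is a dict: "t": time; "joint_positions": joint angles; "dq": joint speeds; "tau": joint torques, N m; "eef_pos": TCP position; "ee_rot": TCP orientation; "wrist_force": force on the tool from outside, world axes, zero at the start; "torque": the same for the moment, N m; "gripper_width": opening from 0.0 (shut) to 1.0 (fully open).
Only numpy, scipy, OpenCV 4.12 (cv2) and the standard library are available. Lean on these libraries where they do the work, as an engineer would, in place of code of your own. Each camera call takes 0.05 s, during which the arm holds its last target. There are 200 camera calls.

## Working session

There is one attempt and no reset: what is moved stays moved. The work goes in short steps, Python scripts to look and compute and a tool call to move; the robot and the scene stay as the last step left them, time stands still between calls to the robot, and variables do not carry over. Pictures are saved under pics/ and viewed, about 8 in all and at most 12, crops included, and the job is handed in when it is done.

Besides the shell and the picture viewer there is one more tool, called after "Emit:" as name(argument=value, ...) on one line, values as JSON. play_rows: Moves the arm, as the interface text tells. Its arguments: {"type":"object","properties":{"increments":{"type":"array","items":{"type":"array"}},"force":{"type":"number"}},"required":["increments"]}

```bash
ls; mkdir -p pics; python3 - <<'E'
from rig import ctrl,camera,camera_model,spotter
import cv2,numpy as np
s=ctrl.read_state();print(s)
for c in("scene","side"):
    im=camera(c);cv2.imwrite(f"pics/{c}0.png",im)
    m=camera_model(c);print(c,{k:np.round(v,3).tolist() for k,v in m.items()})
    for th in("stand","bottle","tray","warm_chart","cool_chart"):
        print(th,[(np.round(d["bbox"]).tolist(),round(d["confidence"],2)) for d in spotter.boxes_of(c,th)])
E
```

```text
pics
{'t': 0.0, 'joint_positions': array([ 2.58600290e-01,  3.85524255e-01,  6.62504173e-03, -5.08250121e-04,
       -1.19401963e+00, -2.58600699e-01]), 'dq': array([ 0.00111783,  0.00114489, -0.00087144,  0.00188221,  0.00186073,
        0.00143895]), 'tau': array([ 5.69075401e-04, -3.90661991e+01,  1.87403029e+01,  4.22001421e+00,
        1.09914420e-02, -1.81494070e-04]), 'eef_pos': array([6.24386881e-01, 1.84477791e-05, 2.21477438e-01]), 'ee_rot': array([-0.00079862, -0.70703992,  0.7071728 ,  0.00073774]), 'wrist_force': array([-0.7377927 ,  0.4665912 ,  0.32939068]), 'torque': array([-0.00287493,  0.02452279,  0.00091355]), 'gripper_width': 1.0003532644644666}
scene {'fx': 369.268, 'fy': 369.268, 'cx': 258.694, 'cy': 195.087, 'R': [[0.348, 0.938, 0.011], [0.605, -0.215, -0.767], [-0.716, 0.273, -0.642]], 't': [-0.14, -0.296, 1.585]}
stand [([255.0, 165.0, 305.0, 238.0], 0.58)]
bottle [([289.0, 173.0, 310.0, 213.0], 0.94), ([336.0, 213.0, 375.0, 259.0], 0.74)]
tray [([324.0, 154.0, 404.0, 206.0], 0.74)]
warm_chart [([132.0, 261.0, 182.0, 308.0], 0.93), ([165.0, 162.0, 189.0, 189.0], 0.63), ([150.0, 194.0, 194.0, 217.0], 0.6), ([253.0, 242.0, 280.0, 280.0], 0.16)]
cool_chart [([156.0, 225.0, 203.0, 247.0], 0.89)]
side {'fx': 442.37, 'fy': 442.37, 'cx': 257.375, 'cy': 200.184, 'R': [[0.965, -0.264, 0.013], [-0.191, -0.731, -0.655], [0.182, 0.629, -0.756]], 't': [-0.553, 0.127, 1.378]}
stand [([221.0, 176.0, 288.0, 226.0], 0.86)]
bottle [([232.0, 168.0, 281.0, 187.0], 0.98), ([222.0, 176.0, 288.0, 226.0], 0.39)]
tray [([193.0, 115.0, 254.0, 164.0], 0.95)]
warm_chart [([322.0, 281.0, 370.0, 314.0], 0.88), ([221.0, 273.0, 258.0, 319.0], 0.86), ([161.0, 282.0, 207.0, 306.0], 0.69), ([253.0, 328.0, 301.0, 382.0], 0.63)]
cool_chart [([278.0, 262.0, 309.0, 304.0], 0.8), ([314.0, 172.0, 336.0, 204.0], 0.75)]
```

```bash
python3 - <<'E'
import cv2
for c in("scene","side"):
    im=cv2.imread(f"pics/{c}0.png");im=cv2.resize(im,(800,600),interpolation=cv2.INTER_CUBIC);cv2.imwrite(f"pics/{c}0b.png",im)
E
```

```text
(no output)
```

View pics/scene0b.png

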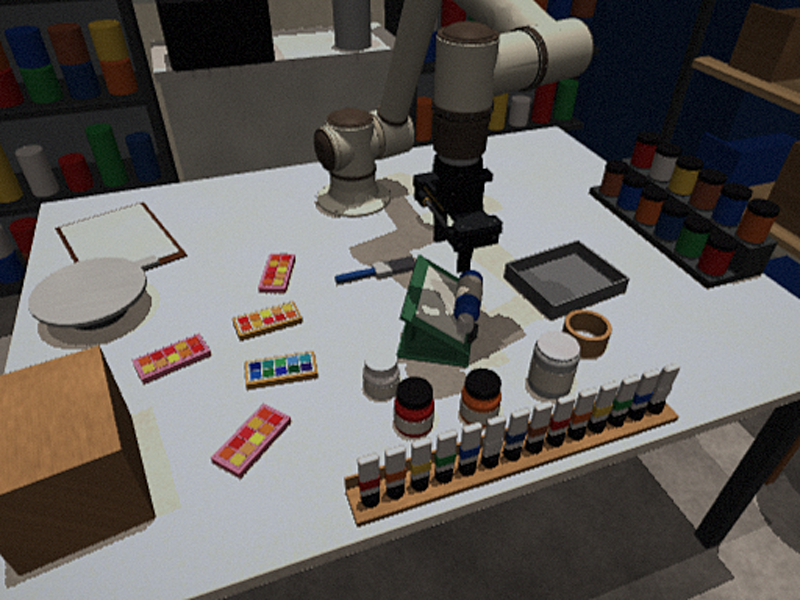

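View pics/side0b.png

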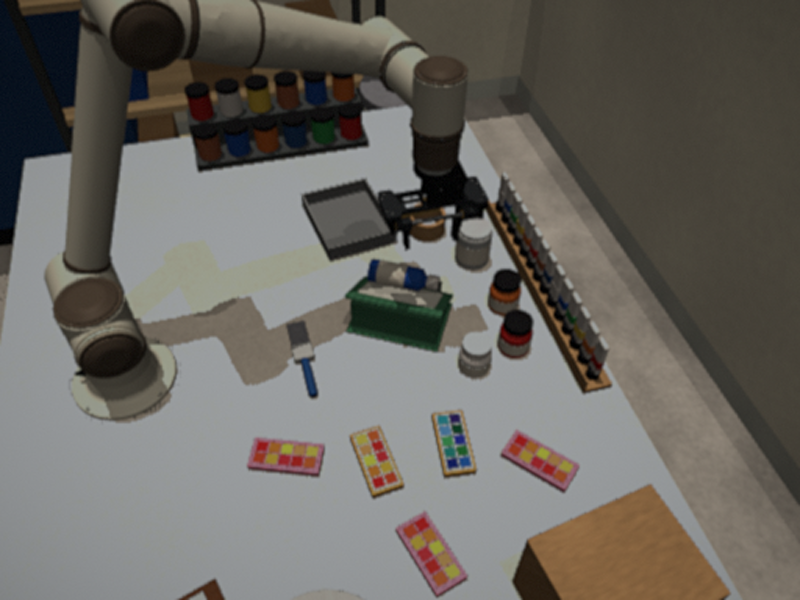

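The scene shows the green stand in the middle with the bottle on it, cap pointing away from the robot. The tray is beyond it at about (565,280). The gold-framed warm chart is at (267,320) in scene and (376,460) in side. The three other warm charts have pink frames, so they are decoys.

```bash
cat > h.py <<'E'
import numpy as np,cv2
from scipy.optimize import least_squares
from scipy.spatial.transform import Rotation as Ro
def proj(m,X):
    c=np.atleast_2d(X)@np.array(m["R"]).T+np.array(m["t"])
    return np.c_[m["fx"]*c[:,0]/c[:,2]+m["cx"],m["fy"]*c[:,1]/c[:,2]+m["cy"]]
def tri(obs): # [(model,(u,v))]
    f=lambda X:np.concatenate([proj(m,X)[0]-p for m,p in obs])
    r=least_squares(f,[.6,0,.05]);return r.x,np.abs(r.fun).max()
def onplane(m,p,z):
    R=np.array(m["R"]);c=-R.T@np.array(m["t"])
    d=R.T@np.array([(p[0]-m["cx"])/m["fx"],(p[1]-m["cy"])/m["fy"],1]);return c+d*(z-c[2])/d[2]
def rot(q): return Ro.from_quat(np.roll(q,-1))
E
python3 - <<'E'
from h import *
from rig import camera_model
a,b=camera_model("scene"),camera_model("side")
k=1/1.5625
pairs={"bottle cap end":((465,322),(437,283)),"bottle butt":((471,278),(372,272)),
"chart ctr":((267,320),(376,460)),
"tray near-left(top)":((575,243),(303,192)), # guesses checked by residual
}
for n,(p,q) in pairs.items():
    X,r=tri([(a,np.array(p)*k),(b,np.array(q)*k)]);print(n,X.round(3),round(r,1))
for n,p in {"sA":(575,243),"sB":(505,272),"sC":(550,315),"sD":(628,280)}.items(): print(n,onplane(a,np.array(p)*k,.04).round(3))
for n,p in {"A":(303,192),"B":(366,181),"C":(396,243),"D":(333,255)}.items(): print("side",n,onplane(b,np.array(p)*k,.04).round(3))
# stand top edge ends
for n,p,q in (("top1",(417,259),(348,295)),("top2",(402,332),(441,312))):
    X,r=tri([(a,np.array(p)*k),(b,np.array(q)*k)]);print(n,X.round(3),round(r,1))
for p in ((267,303),(298,303),(302,328),(237,336),(234,318)): print("ch",onplane(a,np.array(p)*k,.016).round(3))
for p in ((350,433),(380,426),(402,484),(375,494)): print("ch side",onplane(b,np.array(p)*k,.016).round(3))
E
```

```text
bottle cap end [0.653 0.025 0.078] 1.1
bottle butt [0.53  0.096 0.073] 1.2
chart ctr [ 0.438 -0.313  0.007] 0.1
tray near-left(top) [0.438 0.421 0.038] 1.8
sA [0.447 0.41  0.04 ]
sB [0.493 0.201 0.04 ]
sC [0.651 0.218 0.04 ]
sD [0.607 0.438 0.04 ]
side A [0.438 0.43  0.04 ]
side B [0.597 0.433 0.04 ]
side C [0.612 0.197 0.04 ]
side D [0.465 0.195 0.04 ]
top1 [0.462 0.007 0.103] 0.9
top2 [ 0.636 -0.083  0.086] 4.1
ch [ 0.395 -0.304  0.016]
ch [ 0.417 -0.243  0.016]
ch [ 0.496 -0.253  0.016]
ch [ 0.477 -0.377  0.016]
ch [ 0.421 -0.376  0.016]
ch side [ 0.404 -0.25   0.016]
ch side [ 0.462 -0.25   0.016]
ch side [ 0.47  -0.375  0.016]
ch side [ 0.42  -0.381  0.016]
```

```bash
python3 - <<'E'
from h import *
from rig import camera_model,ctrl
m=camera_model("wrist");R=np.array(m["R"]);print(m["fx"],R.round(3).tolist(),(-R.T@m["t"]).round(3))
for X in ((.59,.06,.078),(.56,0,.0),(.438,-.313,0),(.535,.315,.04)):print(proj(m,X))
# planned rotated pose: tool y along uphill/downhill
s=ctrl.read_state();T=rot(s["ee_rot"]).as_matrix();print(T.round(2))
# camera in tool frame
print("cam in tool",(T.T@(-R.T@m["t"]-s["eef_pos"])).round(3),(T.T@R.T).round(2).tolist())
E
```

```text
291.94626485640146 [[-1.0, -0.0, -0.0], [-0.0, 0.969, 0.247], [0.0, 0.247, -0.969]] [ 0.626 -0.068  0.385]
[[286.7628661  229.25407657]]
[[304.31078701 164.50204521]]
[[ 430.70460859 -124.28377826]]
[[316.75137237 381.14022752]]
[[-0. -1.  0.]
 [-1.  0.  0.]
 [-0. -0. -1.]]
cam in tool [ 0.068 -0.001 -0.162] [[0.0, -0.97, -0.25], [1.0, 0.0, -0.0], [0.0, -0.25, 0.97]]
```

```bash
python3 - <<'E'
from h import *
from rig import camera_model,ctrl,camera
import pickle
m=camera_model("wrist");im=camera("wrist");pickle.dump((m,im),open("w1.pkl","wb"))
cv2.imwrite("pics/w1.png",cv2.resize(im,(800,600),interpolation=cv2.INTER_CUBIC))
E
```

Emit:
play_rows(increments=[[-1, [0, 0, -12], [0, 0, -6]], [-1, [0, 0, -12], [0, 0, -6]], [-1, [0, 0, -12], [0, 0, -6]], [-1, [0, 0, -12], [0, 0, -6]], [-1, [0, 0, -12], [0, 0, -6]], [-1, [0, 0, 0], [0, 0, -6]], [-1, [0, 0, 0], [0, 0, -6]], [-1, [0, 0, 0], [0, 0, -6]], [-1, [0, 0, 0], [0, 0, -6]], [-1, [0, 0, 0], [0, 0, -6]]])

```text
t: 1.48
eef_pos: [0.6249, 0.0, 0.2826]
ee_rot: [-0.0, 0.967, -0.256, 0.0]
wrist_force: [-0.7, 0.1, -0.3]
gripper_width: 1.001
```

View pics/w1.png

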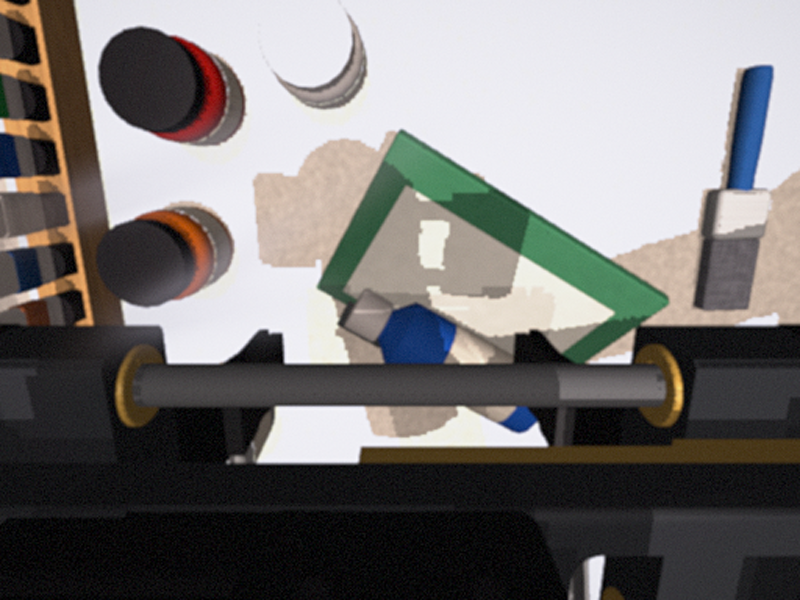

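The wrist view shows the stand's top edge corners at (402,130) and (667,297). The cap is at (365,315), and the gripper hides the stops. I'll back off along tool −x to see the whole stand.

Emit:
play_rows(increments=[[-1, [-35, 0, -10], [0, 0, 0]], [-1, [-35, 0, -10], [0, 0, 0]], [-1, [-35, 0, -10], [0, 0, 0]], [-1, [-35, 0, -10], [0, 0, 0]], [-1, [0, 0, 0], [0, 0, 0]], [-1, [0, 0, 0], [0, 0, 0]]])

```text
t: 1.98
eef_pos: [0.503, 0.0708, 0.3243]
ee_rot: [-0.001, 0.966, -0.258, 0.001]
wrist_force: [0.4, 0.3, 0.3]
gripper_width: 1.001
```

```bash
python3 - <<'E'
from h import *
from rig import camera_model,ctrl,camera,spotter
import pickle
m=camera_model("wrist");im=camera("wrist");pickle.dump((m,im),open("w2.pkl","wb"))
for t in ("bottle","stand"):
    print(t,[(np.round(d["bbox"]).tolist(),round(d["confidence"],2)) for d in spotter.boxes_of("wrist",t)])
cv2.imwrite("pics/w2.png",cv2.resize(im,(800,600),interpolation=cv2.INTER_CUBIC))
print(ctrl.read_state()["eef_pos"])
E
```

```text
bottle [([210.0, 37.0, 246.0, 159.0], 0.83)]
stand [([210.0, 4.0, 324.0, 174.0], 0.55), ([56.0, 0.0, 148.0, 49.0], 0.26)]
[0.5040408  0.06979778 0.32203328]
```

View pics/w2.png

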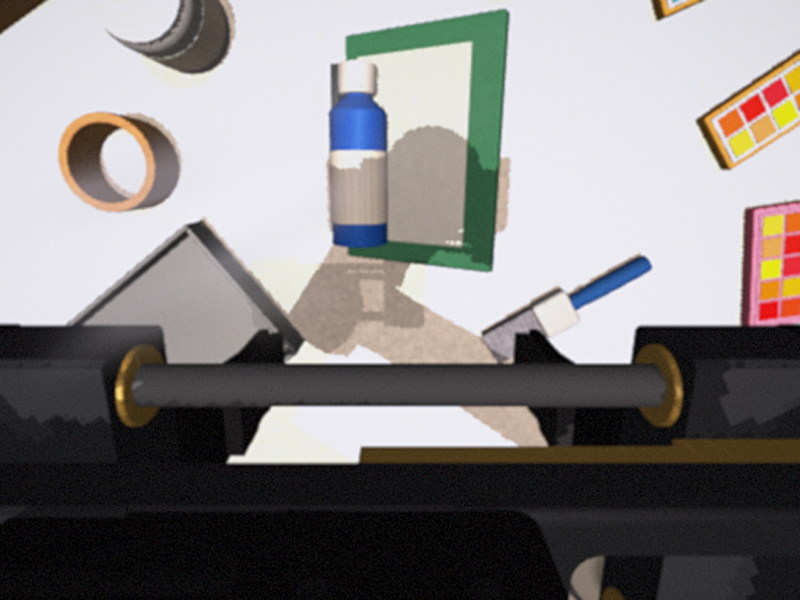

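The view shows the whole stand. The top corners are at (508,10) and (492,270), and the low corners at about (347,36) and (348,255). The bottle lies along column 357 from row 62 (cap) to 246, and the warm chart is at the upper right (760,100).

```bash
cat > fit.py <<'E'
from h import *
import pickle
m1,_=pickle.load(open("w1.pkl","rb"));m2,_=pickle.load(open("w2.pkl","rb"));k=.64
for n,p,q in (("top+y",(402,130),(508,10)),("top-y",(667,297),(492,270)),("low+y",(320,287),(347,36)),("cap",(350,313),(355,68)),("butt",(519,421),(358,243))):
    X,r=tri([(m1,np.array(p)*k),(m2,np.array(q)*k)]);print(n,X.round(4),round(r,1))
def frame(x,y,yaw):
    c,s=np.cos(yaw),np.sin(yaw);h=np.array([c,s,0]);a=np.pi/6
    return np.array([x,y,.04]),np.c_[np.cos(a)*h+[0,0,np.sin(a)],[-s,c,0],-np.sin(a)*h+[0,0,np.cos(a)]]
def f(v):
    o,R=frame(*v[:3])
    P=lambda u,w:o+R@[u,w,0]
    r=[proj(m1,P(v[3],.1))[0]-np.array((402,130))*k,proj(m2,P(v[3],.1))[0]-np.array((508,10))*k,
       proj(m1,P(v[3],-.1))[0]-np.array((667,297))*k,proj(m2,P(v[3],-.1))[0]-np.array((492,270))*k,
       proj(m2,P(v[4],.1))[0]-np.array((347,36))*k,proj(m2,P(v[4],-.1))[0]-np.array((348,255))*k,proj(m1,P(v[4],.1))[0]-np.array((320,287))*k]
    return np.concatenate(r)
if __name__=="__main__":
    r=least_squares(f,[.59,.06,-2.1,.146,-.008]);print(r.x.round(4),np.degrees(r.x[2]),r.fun.round(1))
    o,R=frame(*r.x[:3]);print(R.round(3).tolist())
    np.save("deck.npy",r.x)
    # bottle axis at deck z .025, x .025 check, y of the middle
    for p in((355,62),(358,246)):
        n=R[:,2];M=np.array(m2["R"]);c=-M.T@m2["t"];d=M.T@np.array([(p[0]*k-m2["cx"])/m2["fx"],(p[1]*k-m2["cy"])/m2["fy"],1])
        X=c+d*((o+n*.025-c)@n)/(d@n);print("bottle deck coords",(R.T@(X-o)).round(4))
E
python3 fit.py
```

```text
top+y [ 0.6241 -0.0928  0.1088] 0.5
top-y [0.455  0.0068 0.1048] 0.4
low+y [0.6873 0.0165 0.0416] 0.6
cap [0.658  0.0264 0.0732] 2.0
butt [0.5361 0.099  0.093 ] 4.5
[ 0.5937  0.0494 -2.1047  0.1243 -0.0262] -120.59306618450535 [-1.3 -0.6 -0.2  0.9  0.8 -0.1 -0.6  1.1 -0.6  1.4  0.6 -0.  -1.8 -1.4]
[[-0.441, 0.861, 0.254], [-0.745, -0.509, 0.43], [0.5, 0.0, 0.866]]
bottle deck coords [0.0013 0.0724 0.025 ]
bottle deck coords [ 0.0028 -0.0852  0.025 ]
```

```bash
cat >> fit.py <<'E'
    for ut,ul in((.140,-.008),(.144,-.008)):
        g=lambda v:f([*v[:3],ut,ul])
        r=least_squares(g,[.59,.06,-2.1]);print(ut,r.x.round(4),np.degrees(r.x[2]).round(2),r.fun.round(1))
        o,R=frame(*r.x)
        for p in((355,62),(358,246)):
            n=R[:,2];M=np.array(m2["R"]);c=-M.T@m2["t"];d=M.T@np.array([(p[0]*k-m2["cx"])/m2["fx"],(p[1]*k-m2["cy"])/m2["fy"],1])
            X=c+d*((o+n*.025-c)@n)/(d@n);print("bottle deck coords",(R.T@(X-o)).round(4))
    np.save("deck.npy",r.x)
E
python3 fit.py|tail -6
```

```text
0.14 [ 0.6012  0.0618 -2.1035] -120.52 [-2.2 -0.6  0.5 -1.9  4.6  2.5 -0.1  2.1 -0.6 -0.6  0.8  0.8 -2.8 -0.5]
bottle deck coords [0.0191 0.0703 0.025 ]
bottle deck coords [ 0.0204 -0.0841  0.025 ]
0.144 [ 0.6028  0.064  -2.1052] -120.62 [-1.7 -1.8  1.7 -2.5  6.2  2.6  0.7  2.4 -2.4 -0.9 -1.1  0.6 -3.9  1.2]
bottle deck coords [0.0223 0.0697 0.025 ]
bottle deck coords [ 0.0239 -0.084   0.025 ]
```

```bash
cat >> h.py <<'E'
def frame(x,y,yaw):
    c,s=np.cos(yaw),np.sin(yaw);h=np.array([c,s,0]);a=np.pi/6
    return np.array([x,y,.04]),np.c_[np.cos(a)*h+[0,0,np.sin(a)],[-s,c,0],-np.sin(a)*h+[0,0,np.cos(a)]]
def go(tp,TR,st):  # tool-axes shift (mm) then turn (deg)
    T=rot(st["ee_rot"]).as_matrix()
    print("shift mm",(T.T@(tp-st["eef_pos"])*1e3).round(1),"turn deg",np.degrees(Ro.from_matrix(T.T@TR).as_rotvec()).round(1))
def deckT(R): return np.c_[R[:,1],R[:,0],-R[:,2]]
E
python3 - <<'E'
from h import *
from rig import ctrl
st=ctrl.read_state();o,R=frame(.600,.060,np.radians(-120.6))
tp=o+R@[.025,-.012,.110];print(tp,st["eef_pos"]);go(tp,deckT(R),st)
E
```

```text
[0.6066473  0.0948137  0.14776279] [0.5040408  0.06979778 0.32203328]
shift mm [ 76.4 -73.1 174.2] turn deg [-30.   -0.1   0.6]
```

Emit:
play_rows(increments=[[-1, [0, 0, 0], [-6, 0, 0]], [-1, [0, 0, 0], [-6, 0, 0]], [-1, [0, 0, 0], [-6, 0, 0]], [-1, [0, 0, 0], [-6, 0, 0]], [-1, [0, 0, 0], [-6, 0, 0]], [-1, [15, -30, 18], [0, 0, 0]], [-1, [15, -30, 18], [0, 0, 0]], [-1, [15, -30, 18], [0, 0, 0]], [-1, [15, -30, 18], [0, 0, 0]], [-1, [16, -30, 18], [0, 0, 0]]])

```text
t: 2.97
eef_pos: [0.6134, 0.105, 0.1663]
ee_rot: [0.251, 0.933, -0.25, -0.068]
wrist_force: [0.3, 0.1, 1.2]
gripper_width: 1.001
```

```bash
python3 - <<'E'
from h import *
from rig import camera_model,ctrl,camera,spotter
import pickle
st=ctrl.read_state();m=camera_model("wrist");im=camera("wrist");pickle.dump((m,im),open("w3.pkl","wb"))
o,R=frame(.600,.060,np.radians(-120.6))
cv2.imwrite("pics/w3.png",cv2.resize(im,(800,600),interpolation=cv2.INTER_CUBIC))
print(st["eef_pos"],"in deck",R.T@(st["eef_pos"]-o))
tp=o+R@[.025,-.012,.110];go(tp,deckT(R),st)
for n,P in (("top+",(.14,.1,0)),("low+",(-.008,.1,0)),("stop+out",(0,.072,.022)),("stop+in",(0,.034,.022)),("bottlecap",(.025,.068,.025))): print(n,(proj(m,o+R@P)/.64).round(0))
E
```

```text
[0.61337725 0.10500136 0.16633651] in deck [ 0.02372587 -0.0113932   0.1321827 ]
shift mm [-0.7  1.2 22.2] turn deg [ 0.1 -0.2  0.5]
top+ [[591. 104.]]
low+ [[346. 101.]]
stop+out [[357. 148.]]
stop+in [[357. 215.]]
bottlecap [[400. 155.]]
```

View pics/w3.png

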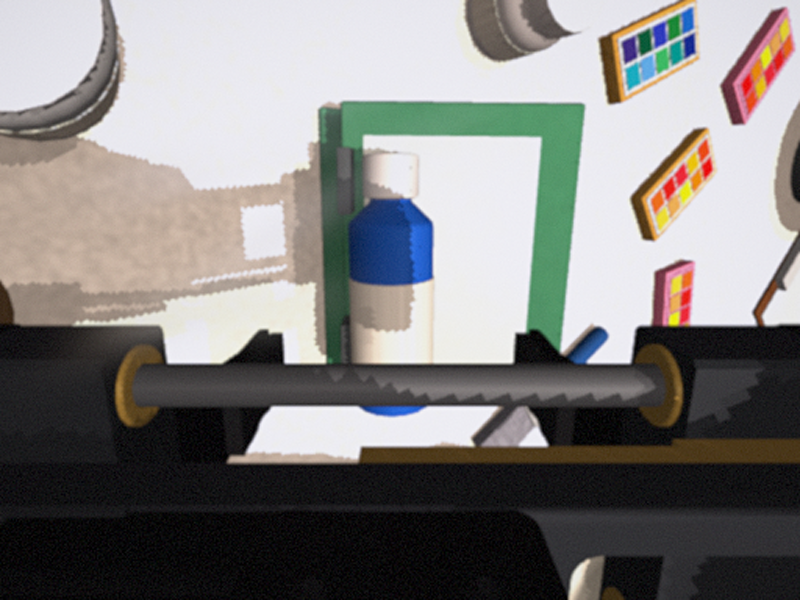

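The deck appears about 4 mm further downhill than predicted, and the bottle is centred at column 391, about 5 mm low. I'll correct that, descend and grasp.

Emit:
play_rows(increments=[[-1, [0, -4, 30], [0, 0, 0]], [-1, [0, 0, 30], [0, 0, 0]], [-1, [0, 0, 25], [0, 0, 0]], [-1, [0, 0, 20], [0, 0, 0]], [-1, [0, 0, 10], [0, 0, 0]], [-1, [0, 0, 7], [0, 0, 0]], [-1, [0, 0, 0], [0, 0, 0]], [-1, [0, 0, 0], [0, 0, 0]]], force=15)

```text
t: 3.68
eef_pos: [0.5842, 0.0558, 0.0623]
ee_rot: [0.25, 0.933, -0.25, -0.066]
wrist_force: [0.8, 0.3, -0.4]
gripper_width: 1.0
```

Emit:
play_rows(increments=[[0, [0, 0, 0], [0, 0, 0]], [0.2, [0, 0, 0], [0, 0, 0]], [0.5, [0, 0, 0], [0, 0, 0]], [1, [0, 0, 0], [0, 0, 0]], [1, [0, 0, 0], [0, 0, 0]], [1, [0, 0, 0], [0, 0, 0]]], force=15)

```text
t: 4.18
eef_pos: [0.5833, 0.0559, 0.0622]
ee_rot: [0.25, 0.933, -0.25, -0.067]
wrist_force: [-0.5, 0.5, -0.2]
gripper_width: 0.63
```

Emit:
play_rows(increments=[[1, [0, 0, 0], [0, 0, 0]], [1, [0, 0, 0], [0, 0, 0]], [1, [0, 0, 0], [0, 0, 0]], [1, [0, 0, 0], [0, 0, 0]]], force=20)

```text
t: 4.52
eef_pos: [0.5838, 0.0563, 0.062]
ee_rot: [0.249, 0.933, -0.25, -0.066]
wrist_force: [0.7, 2.4, 0.1]
gripper_width: 0.565
```

Emit:
play_rows(increments=[[1, [0, 0, -8], [0, 0, 0]], [1, [0, 0, -15], [0, 0, 0]], [1, [0, 0, -25], [0, 0, 0]], [1, [0, 0, -25], [0, 0, 0]], [1, [0, 0, -25], [0, 0, 0]], [1, [0, 0, -20], [5, 0, 5]], [1, [0, 0, -10], [5, 0, 5]], [1, [0, 0, 0], [5, 0, 0]], [1, [0, 0, 0], [5, 0, 0]], [1, [0, 0, 0], [5, 0, 0]]])

```text
t: 5.35
eef_pos: [0.614, 0.1104, 0.1734]
ee_rot: [0.049, 0.941, -0.335, 0.021]
wrist_force: [-0.2, -0.7, -3.0]
gripper_width: 0.566
```

```bash
python3 - <<'E'
from h import *
from rig import ctrl
st=ctrl.read_state();print(st["t"],st["eef_pos"],rot(st["ee_rot"]).as_matrix().round(3).tolist(),st["wrist_force"],st["gripper_width"])
a=np.radians(-82);x=np.array([np.cos(a),np.sin(a),0]);z=np.array([0,0,-1.]);TR=np.c_[x,np.cross(z,x),z]
go(np.array([.51,.36,.19]),TR,st)
E
```

```text
5.35 [0.61402067 0.11040151 0.17336828] [[0.774, -0.633, 0.007], [-0.629, -0.77, -0.106], [0.072, 0.078, -0.994]] [-0.18459301 -0.72632752 -2.95288114] 0.5660898204259802
shift mm [-236.3 -125.1  -43.7] turn deg [ 2.7 -5.6 42.7]
```

Emit:
play_rows(increments=[[1, [0, 0, 0], [0, -1, 6]], [1, [0, 0, 0], [0, -1, 6]], [1, [0, 0, 0], [1, -1, 6]], [1, [0, 0, 0], [0, -1, 6]], [1, [0, 0, 0], [1, -1, 6]], [1, [0, 0, 0], [0, 0, 6]], [1, [0, 0, 0], [1, 0, 6]], [1, [-20, 5, -5], [0, 0, 0]], [1, [-35, 10, -5], [0, 0, 0]], [1, [-35, 10, -5], [0, 0, 0]]])

```text
t: 6.18
eef_pos: [0.5751, 0.1951, 0.1859]
ee_rot: [0.008, 0.757, -0.653, 0.006]
wrist_force: [0.4, 1.0, -2.7]
gripper_width: 0.564
```

Emit:
play_rows(increments=[[1, [-35, 10, -5], [0, 0, 0]], [1, [-35, 10, 0], [0, 0, 0]], [1, [-35, 10, 0], [0, 0, 0]], [1, [-35, 10, 0], [0, 0, 0]], [1, [-20, 5, 0], [0, 0, 0]], [1, [-10, 0, 0], [0, 0, 0]], [1, [0, 0, 0], [0, 0, 0]]])

```text
t: 6.77
eef_pos: [0.5052, 0.3587, 0.1877]
ee_rot: [0.007, 0.759, -0.651, 0.007]
wrist_force: [-0.1, 0.1, -3.1]
gripper_width: 0.561
```

```bash
python3 - <<'E'
from h import *
from rig import camera_model,ctrl,camera
import pickle
st=ctrl.read_state();m=camera_model("wrist");im=camera("wrist");pickle.dump((m,im),open("w4.pkl","wb"))
print(st["eef_pos"],rot(st["ee_rot"]).as_matrix().round(3).tolist(),st["wrist_force"],st["gripper_width"])
cv2.imwrite("pics/w4.png",cv2.resize(im,(800,600),interpolation=cv2.INTER_CUBIC))
E
```

```text
[0.50518966 0.35871935 0.18768692] [[0.153, -0.988, 0.001], [-0.988, -0.153, -0.02], [0.02, 0.002, -1.0]] [-0.10427415  0.11227322 -3.05434754] 0.5607762865325417
```

View pics/w4.png

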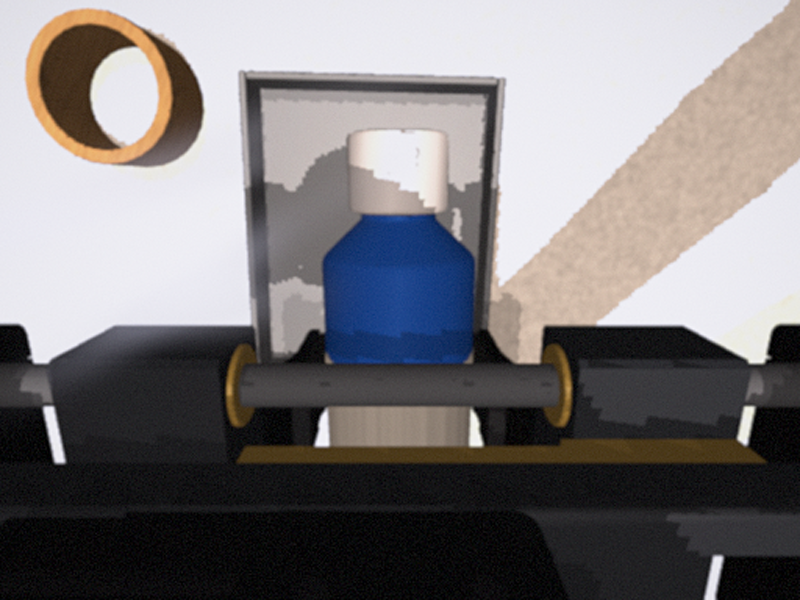

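The tray's far rim corners are at (243,73) and (504,80), and it is aligned with the tool to about 1.5°. The bottle is in hand and level.

```bash
python3 - <<'E'
from h import *
import pickle
from rig import ctrl
m,_=pickle.load(open("w4.pkl","rb"));k=.64
A=onplane(m,np.array((243,73))*k,.04);B=onplane(m,np.array((504,80))*k,.04)
w=np.linalg.norm(A-B);d=(A-B)/w;ax=np.array([-d[1],d[0],0]) # candidates for inward
mid=(A+B)/2;ax=ax if ax[1]>0 else -ax
c=mid+ax*.105;print("A,B",A,B,"w",w,"inward",ax,"centre",c)
st=ctrl.read_state();T=rot(st["ee_rot"]).as_matrix()
cap=onplane(m,np.array((398,131))*k,.188+.019);print("cap in tool",T.T@(cap-st["eef_pos"]))
x=-ax;z=np.array([0,0,-1.]);TR=np.c_[x,np.cross(z,x),z]
# bottle middle is at tool x = capx-.075 ; put middle at tray centre
bx=(T.T@(cap-st["eef_pos"]))[0]-.075;print("bottle mid tool x",bx)
go(c-x*bx+[0,0,.011-c[2]],TR,st)
E
```

```text
A,B [0.62269914 0.24206796 0.04      ] [0.45943325 0.22072402 0.04      ] w 0.1646551452770399 inward [-0.12962812  0.99156268  0.        ] centre [0.52745524 0.33551007 0.04      ]
cap in tool [ 0.07973581 -0.00064563 -0.01764874]
bottle mid tool x 0.004735811711928203
shift mm [ 16.6 -18.7 177.1] turn deg [ 0.1 -1.2  1.3]
```

Emit:
play_rows(increments=[[1, [12, -10, 20], [0, 0, 1]], [1, [13, -9, 35], [0, -1, 0]], [1, [0, 0, 35], [0, 0, 0]], [1, [0, 0, 30], [0, 0, 0]], [1, [0, 0, 20], [0, 0, 0]], [1, [0, 0, 15], [0, 0, 0]], [1, [0, 0, 5], [0, 0, 0]], [1, [0, 0, 0], [0, 0, 0]], [1, [0, 0, 0], [0, 0, 0]]])

```text
t: 7.57
eef_pos: [0.5297, 0.3335, 0.0296]
ee_rot: [0.0, 0.753, -0.659, 0.001]
wrist_force: [-0.0, 0.6, -2.3]
gripper_width: 0.567
```

```bash
python3 - <<'E'
from rig import ctrl,camera
import cv2,numpy as np
s=ctrl.read_state();print(s["eef_pos"],s["wrist_force"])
a=camera("scene")[130:240,290:440];b=camera("side")[100:180,170:300]
cv2.imwrite("pics/p5.png",np.vstack([cv2.resize(a,(409,300),interpolation=3),cv2.resize(b,(409,252),interpolation=3)]))
E
```

```text
[0.52974658 0.33352913 0.02958358] [-0.00741525  0.56150752 -2.33359871]
```

View pics/p5.png

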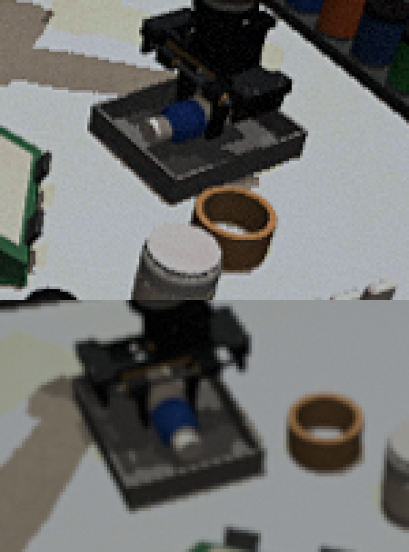

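The bottle is over the tray interior with clearance all round. I'll lower it to contact.

Emit:
play_rows(increments=[[1, [0, 0, 6], [0, 0, 0]], [1, [0, 0, 4], [0, 0, 0]], [1, [0, 0, 3], [0, 0, 0]], [1, [0, 0, 0], [0, 0, 0]], [1, [0, 0, 0], [0, 0, 0]]])

```text
t: 8.08
eef_pos: [0.5289, 0.3342, 0.0159]
ee_rot: [0.0, 0.753, -0.658, 0.0]
wrist_force: [-0.8, 0.4, -1.7]
gripper_width: 0.564
```

Emit:
play_rows(increments=[[1, [0, 0, 2], [0, 0, 0]], [1, [0, 0, 0], [0, 0, 0]], [1, [0, 0, 0], [0, 0, 0]]])

```text
t: 8.33
eef_pos: [0.5289, 0.3343, 0.0157]
ee_rot: [0.0, 0.753, -0.658, 0.001]
wrist_force: [-3.0, -1.2, 7.7]
gripper_width: 0.565
```

Emit:
play_rows(increments=[[-0.16, [0, 0, 0], [0, 0, 0]], [-0.2, [0, 0, 0], [0, 0, 0]], [-0.3, [0, 0, 0], [0, 0, 0]], [-0.6, [0, 0, 0], [0, 0, 0]], [-0.6, [0, 0, 0], [0, 0, 0]], [-0.6, [0, 0, 0], [0, 0, 0]], [-0.6, [0, 0, -15], [0, 0, 0]], [-0.6, [0, 0, -25], [0, 0, 0]], [-0.6, [0, 0, -35], [0, 0, 0]], [-1, [0, 0, -35], [0, 0, 0]]])

```text
t: 9.17
eef_pos: [0.5285, 0.3337, 0.1241]
ee_rot: [0.002, 0.753, -0.658, 0.0]
wrist_force: [0.6, 0.4, 0.6]
gripper_width: 0.826
```

```bash
python3 - <<'E'
from h import *
from rig import ctrl
st=ctrl.read_state()
a=np.radians(-90);x=np.array([np.cos(a),np.sin(a),0]);z=np.array([0,0,-1.]);TR=np.c_[x,np.cross(z,x),z]
print(st["t"],st["eef_pos"],st["gripper_width"]);go(np.array([.438,-.26,.25]),TR,st)
E
```

```text
9.1667 [0.52851198 0.33373283 0.12408224] 0.8257100417346592
shift mm [ 576.7  169.1 -124.1] turn deg [ 0.1 -0.2  7.7]
```

Emit:
play_rows(increments=[[-1, [0, 0, -35], [0, 0, 0]], [-1, [0, 0, -35], [0, 0, 1]], [-1, [20, 5, -35], [0, 0, 1]], [-1, [36, 10, -19], [0, 0, 1]], [-1, [36, 10, 0], [0, 0, 1]], [-1, [36, 10, 0], [0, 0, 1]], [-1, [36, 10, 0], [0, 0, 1]], [-1, [36, 10, 0], [0, 0, 1]], [-1, [36, 10, 0], [0, 0, 1]], [-1, [36, 10, 0], [0, 0, 0]]])

```text
t: 10.0
eef_pos: [0.4674, 0.0577, 0.2482]
ee_rot: [0.0, -0.705, 0.709, -0.001]
wrist_force: [0.3, -1.1, 0.1]
gripper_width: 1.001
```

Emit:
play_rows(increments=[[-1, [36, 10, 0], [0, 0, 0]], [-1, [36, 10, 0], [0, 0, 0]], [-1, [36, 10, 0], [0, 0, 0]], [-1, [36, 10, 0], [0, 0, 0]], [-1, [36, 10, 0], [0, 0, 0]], [-1, [36, 10, 0], [0, 0, 0]], [-1, [36, 10, 0], [0, 0, 0]], [-1, [36, 10, 0], [0, 0, 0]], [-1, [16, 4, 0], [0, 0, 0]], [-1, [0, 0, 0], [0, 0, 0]]])

```text
t: 10.83
eef_pos: [0.3813, -0.2468, 0.2482]
ee_rot: [-0.001, -0.703, 0.711, -0.0]
wrist_force: [0.1, 0.7, -0.8]
gripper_width: 1.002
```

```bash
python3 - <<'E'
from h import *
from rig import camera_model,ctrl,camera,spotter
import pickle
st=ctrl.read_state();m=camera_model("wrist");im=camera("wrist");pickle.dump((m,im),open("w6.pkl","wb"))
print(st["eef_pos"],rot(st["ee_rot"]).as_matrix().round(3).tolist())
for d in spotter.masks_of("wrist","warm_chart"):
    c,_=cv2.findContours(d["pixels"].astype(np.uint8),0,2);r=cv2.minAreaRect(max(c,key=cv2.contourArea));print(np.round(d["bbox"]),d["confidence"],np.round(cv2.boxPoints(r)/.64).tolist())
cv2.imwrite("pics/w6.png",cv2.resize(im,(800,600),interpolation=cv2.INTER_CUBIC))
camera("side");print([(np.round(d["bbox"]).tolist(),round(d["confidence"],2)) for d in spotter.boxes_of("side","bottle")])
E
```

```text
[ 0.38131238 -0.2467793   0.24817764] [[-0.011, -1.0, -0.0], [-1.0, 0.011, -0.001], [0.001, 0.0, -1.0]]
[277. 110. 379. 185.] 0.9 [[428.0, 239.0], [455.0, 171.0], [595.0, 226.0], [568.0, 294.0]]
[152.   1. 208.  20.] 0.89 [[242.0, 0.0], [322.0, 0.0], [322.0, 25.0], [242.0, 25.0]]
[179.  58. 239. 164.] 0.74 [[281.0, 99.0], [356.0, 88.0], [379.0, 248.0], [304.0, 259.0]]
[  1.  37.  41. 109.] 0.58 [[-51.0, 110.0], [1.0, 59.0], [67.0, 125.0], [16.0, 177.0]]
[([222.0, 128.0, 232.0, 154.0], 0.55)]
```

View pics/w6.png

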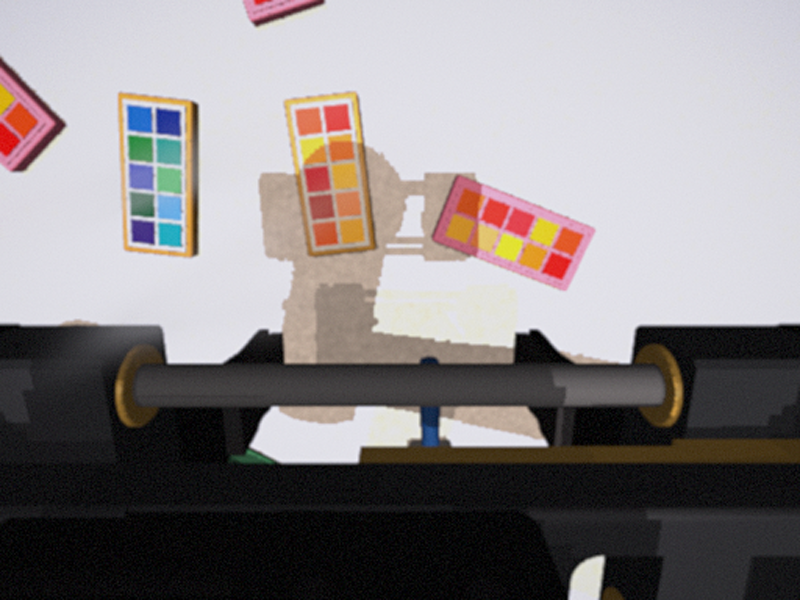

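The gold warm chart's top-face corners are about (285,100), (356,93), (375,246) and (309,256). The pink chart nearest it is about 60 px away.

```bash
python3 - <<'E'
from h import *
import pickle
from rig import ctrl,camera_model
m,_=pickle.load(open("w6.pkl","rb"));k=.64
C=np.array([onplane(m,np.array(p)*k,.016) for p in((285,100),(356,93),(375,246),(309,256))])
print(C.round(4),np.linalg.norm(C-np.roll(C,-1,0),axis=1).round(4))
c=C.mean(0);l=(C[0]+C[1]-C[2]-C[3])/2;x=l/np.linalg.norm(l);print("c",c,"long",x)
X,r=tri([(m,np.array((331,174))*k),(camera_model("side"),np.array((376,460))*k),(camera_model("scene"),np.array((267,320))*k)]);print("tri",X,r)
pk=onplane(m,np.array((434,240))*k,.016);print("pink corner rel",pk-c,(pk-c)@x,np.cross(x,pk-c))
st=ctrl.read_state();z=np.array([0,0,-1.]);TR=np.c_[x,np.cross(z,x),z];go(c+[0,0,.06-c[2]],TR,st)
E
```

```text
[[ 0.4723 -0.3746  0.016 ]
 [ 0.4149 -0.3792  0.016 ]
 [ 0.4024 -0.2553  0.016 ]
 [ 0.4604 -0.2471  0.016 ]] [0.0576 0.1245 0.0585 0.128 ]
c [ 0.43750101 -0.31407215  0.016     ] long [ 0.09656323 -0.99532685  0.        ]
tri [ 0.4388905  -0.31565131  0.00930692] 0.8550135780494657
pink corner rel [-0.08635969  0.05401908  0.        ] -0.06210581424217087 [-0.         -0.         -0.08073986]
shift mm [ 70.  -55.3 188.4] turn deg [-0.  -0.  -5.8]
```

Emit:
play_rows(increments=[[-1, [14, -11, 30], [0, 0, -3]], [-1, [14, -11, 30], [0, 0, -3]], [-1, [14, -11, 30], [0, 0, 0]], [-1, [14, -11, 30], [0, 0, 0]], [-1, [14, -11, 30], [0, 0, 0]], [-1, [0, 0, 25], [0, 0, 0]], [-1, [0, 0, 0], [0, 0, 0]], [-1, [0, 0, 0], [0, 0, 0]]])

```text
t: 11.7
eef_pos: [0.4416, -0.3093, 0.0725]
ee_rot: [0.001, 0.742, -0.671, -0.001]
wrist_force: [-0.3, 0.4, 0.6]
gripper_width: 0.999
```

```bash
python3 - <<'E'
from h import *
from rig import camera_model,ctrl,camera,spotter
import pickle
st=ctrl.read_state();m=camera_model("wrist");im=camera("wrist")
x=np.array([.09656,-.9953,0]);z=np.array([0,0,-1.]);TR=np.c_[x,np.cross(z,x),z];print(st["eef_pos"]);go(np.array([.4375,-.3141,.004]),TR,st)
T=rot(st["ee_rot"]).as_matrix()
y=TR[:,1]
for s in(1,-1):print("pred far corner",proj(m,np.array([.4375,-.3141,.016])+x*.065+s*y*.03)/.64)
cv2.imwrite("pics/w7.png",cv2.resize(im,(800,600),interpolation=cv2.INTER_CUBIC)[:340])
E
```

```text
[ 0.44160493 -0.30930612  0.07251376]
shift mm [ 4.4  4.3 68.5] turn deg [0.2 0.  0.2]
pred far corner [[474.64301915 172.80632673]]
pred far corner [[345.30154812 172.20016009]]
```

View pics/w7.png

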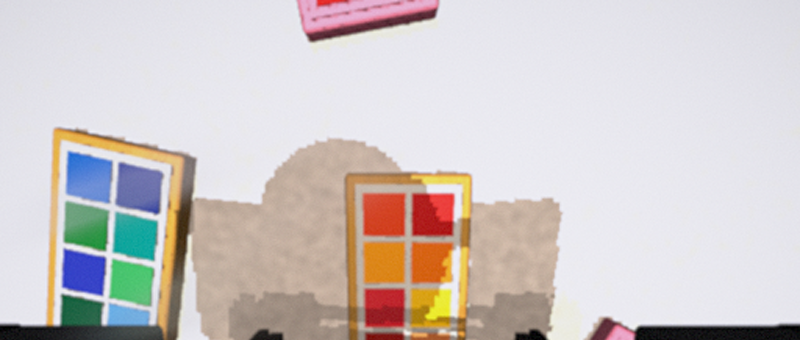

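The chart is aligned with the tool; its corners at (346,174) and (470,174) match the prediction. I'll descend and grasp.

Emit:
play_rows(increments=[[-1, [4, 4, 20], [0, 0, 0]], [-1, [0, 0, 20], [0, 0, 0]], [-1, [0, 0, 15], [0, 0, 0]], [-1, [0, 0, 8], [0, 0, 0]], [-1, [0, 0, 3], [0, 0, 0]], [-1, [0, 0, 0], [0, 0, 0]], [0.2, [0, 0, 0], [0, 0, 0]], [1, [0, 0, 0], [0, 0, 0]], [1, [0, 0, 0], [0, 0, 0]], [1, [0, 0, 0], [0, 0, 0]]], force=15)

```text
t: 12.58
eef_pos: [0.4388, -0.315, 0.0081]
ee_rot: [0.0, 0.741, -0.671, 0.001]
wrist_force: [-0.4, -0.3, 0.7]
gripper_width: 0.783
```

Emit:
play_rows(increments=[[1, [0, 0, 0], [0, 0, 0]], [1, [0, 0, 0], [0, 0, 0]], [1, [0, 0, 0], [0, 0, 0]]])

```text
t: 12.83
eef_pos: [0.4384, -0.3149, 0.0078]
ee_rot: [0.0, 0.741, -0.671, 0.001]
wrist_force: [-0.6, 1.1, 3.5]
gripper_width: 0.686
```

Emit:
play_rows(increments=[[1, [0, 0, -5], [0, 0, 0]], [1, [0, 0, -15], [0, 0, 0]], [1, [0, 0, -30], [0, 0, 0]], [1, [0, 0, -35], [0, 0, 0]], [1, [0, 0, -35], [0, 0, 0]], [1, [0, 0, -35], [0, 0, 0]], [1, [0, 0, -35], [0, 0, -5]], [1, [0, 0, -20], [0, 0, -5]], [1, [0, 0, 0], [0, 0, -5]], [1, [0, 0, 0], [0, 0, -5]]], force=20)

```text
t: 13.67
eef_pos: [0.4388, -0.3148, 0.2194]
ee_rot: [-0.0, 0.848, -0.531, 0.002]
wrist_force: [-0.5, 0.3, -1.3]
gripper_width: 0.688
```

```bash
python3 - <<'E'
from h import *
import pickle
from rig import ctrl
m2,_=pickle.load(open("w2.pkl","rb"));m3,_=pickle.load(open("w3.pkl","rb"));k=.64
P=[(m3,(.14,.1,0),(584,103)),(m3,(-.008,.1,0),(342,103)),(m3,(-.004,.072,.022),(345,148)),(m3,(.025,.0,.025),(391.5,None)),
(m2,(.14,.1,0),(508,10)),(m2,(.14,-.1,0),(492,270)),(m2,(-.008,.1,0),(347,36)),(m2,(-.008,-.1,0),(348,255))]
def f(v):
    o,R=frame(*v);r=[]
    for m,p,q in P:
        e=proj(m,o+R@p)[0]/k
        r.append(e[0]-q[0]); 
        if q[1] is not None:r.append(e[1]-q[1])
    return np.array(r)
r=least_squares(f,[.6,.06,-2.1],loss="soft_l1",f_scale=3);print(r.x,np.degrees(r.x[2]),f(r.x).round(1))
np.save("deck.npy",r.x)
st=ctrl.read_state();print(st["t"],st["eef_pos"],st["gripper_width"],st["wrist_force"])
o,R=frame(*r.x);tp=o+R@[.034,0,.11];x=R[:,1];z=np.array([0,0,-1.]);V=np.c_[x,np.cross(z,x),z]
print(tp);go(tp,V,st);print("in level frame",(V.T@(tp-st["eef_pos"])*1e3).round(1));print("in tilted",(deckT(R).T@(tp-st["eef_pos"])*1e3).round(1))
E
```

```text
[ 0.6012818   0.06280903 -2.1036973 ] -120.53297653093932 [ 3.7  0.7 -1.1 -1.5 -0.5  0.3  3.3 -0.4 -2.2 -1.2  3.8 -1.9 -0.4  0.3
  1.8]
13.6667 [ 0.43881289 -0.31476468  0.21944918] 0.6881126206032898 [-0.47281673  0.26265408 -1.2986854 ]
[0.61426468 0.08482061 0.15226279]
shift mm [-283.  -332.2   67.1] turn deg [ -0.1  -0.3 -33.6]
in level frame [ -51.9 -433.3   67.2]
in tilted [ -51.9 -408.9 -158.5]
```

Emit:
play_rows(increments=[[1, [0, 0, -5], [0, 0, -6]], [1, [0, 0, -5], [0, 0, -6]], [1, [0, 0, -5], [0, 0, -6]], [1, [0, 0, -5], [0, 0, -5]], [1, [0, 0, 0], [0, 0, -5]], [1, [0, 0, 0], [0, 0, -6]], [1, [-3, -25, 0], [0, 0, 0]], [1, [-5, -38, 0], [0, 0, 0]], [1, [-5, -38, 0], [0, 0, 0]], [1, [-5, -38, 0], [0, 0, 0]]])

```text
t: 14.5
eef_pos: [0.4928, -0.1843, 0.2371]
ee_rot: [0.0, 0.965, -0.262, -0.0]
wrist_force: [1.7, 0.0, -1.3]
gripper_width: 0.684
```

Emit:
play_rows(increments=[[1, [-5, -38, 0], [0, 0, 0]], [1, [-5, -38, 0], [0, 0, 0]], [1, [-5, -38, 0], [0, 0, 0]], [1, [-5, -38, 0], [0, 0, 0]], [1, [-5, -38, 0], [0, 0, 0]], [1, [0, -30, 0], [-5, 0, 0]], [1, [0, 0, 0], [-6, 0, 0]], [1, [0, 0, 0], [-6, 0, 0]], [1, [0, 0, 0], [-6, 0, 0]], [1, [0, 0, 0], [-7, 0, 0]]])

```text
t: 15.33
eef_pos: [0.5827, 0.0173, 0.2382]
ee_rot: [0.252, 0.932, -0.253, -0.067]
wrist_force: [0.8, 0.1, -0.8]
gripper_width: 0.688
```

```bash
python3 - <<'E'
from h import *
from rig import ctrl
st=ctrl.read_state();o,R=frame(*np.load("deck.npy"));print(st["t"],st["gripper_width"],"deck",R.T@(st["eef_pos"]-o))
go(o+R@[.034,0,.11],deckT(R),st)
E
```

```text
15.3333 0.6877863453674409 deck [0.14120385 0.00707064 0.14731408]
shift mm [  -7.  -107.4   36.8] turn deg [ 0.2 -0.2  0.1]
```

Emit:
play_rows(increments=[[1, [-2, -30, 5], [0, 0, 0]], [1, [-2, -35, 10], [0, 0, 0]], [1, [-2, -30, 12], [0, 0, 0]], [1, [-1, -12, 10], [0, 0, 0]], [1, [0, 0, 0], [0, 0, 0]], [1, [0, 0, 0], [0, 0, 0]]])

```text
t: 15.83
eef_pos: [0.6134, 0.0839, 0.151]
ee_rot: [0.251, 0.932, -0.252, -0.068]
wrist_force: [0.4, -0.1, 0.4]
gripper_width: 0.686
```

```bash
python3 - <<'E'
from h import *
from rig import ctrl,camera,camera_model
import pickle
st=ctrl.read_state();o,R=frame(*np.load("deck.npy"));print(st["t"],st["gripper_width"],"deck",R.T@(st["eef_pos"]-o))
go(o+R@[.034,0,.11],deckT(R),st)
m=camera_model("wrist");im=camera("wrist");pickle.dump((m,im),open("w8.pkl","wb"))
for p in((.14,.1,0),(-.008,.1,0),(0,.072,.022),(0,.034,.022)):print(p,(proj(m,o+R@p)/.64).round())
T=rot(st["ee_rot"]).as_matrix()
for p in((.065,.03,-.008),(.065,-.03,-.008)):print("chart top",p,(proj(m,st["eef_pos"]+T@p)/.64).round())
cv2.imwrite("pics/w8.png",cv2.resize(im,(800,600),interpolation=cv2.INTER_CUBIC)[:460])
E
```

```text
15.8333 0.6862890664225838 deck [ 0.03443284 -0.00027307  0.10829853]
shift mm [ 0.3 -0.4 -1.7] turn deg [ 0.2 -0.1  0.2]
(0.14, 0.1, 0) [[587. 117.]]
(-0.008, 0.1, 0) [[321. 116.]]
(0, 0.072, 0.022) [[332. 167.]]
(0, 0.034, 0.022) [[334. 239.]]
chart top (0.065, 0.03, -0.008) [[488. 186.]]
chart top (0.065, -0.03, -0.008) [[305. 186.]]
```

View pics/w8.png

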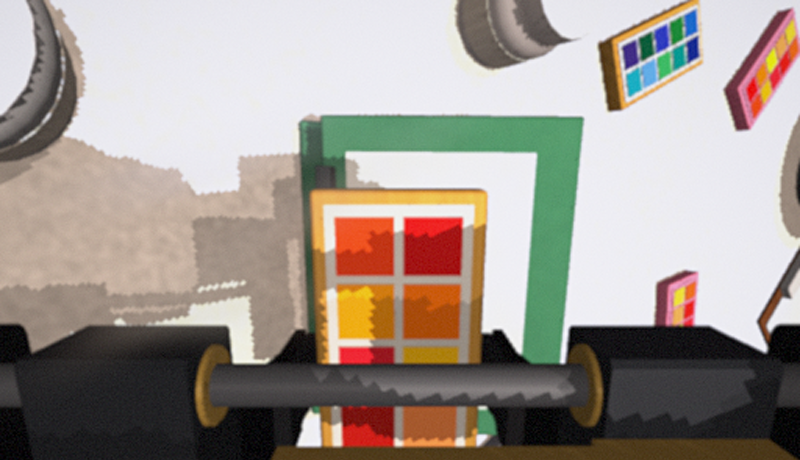

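The deck and stops are within 1–2 mm of prediction, with the stop face at column 335. The chart is square to the deck, with its far edge at row 190. I'll descend with a small uphill margin.

Emit:
play_rows(increments=[[1, [2, 2, 25], [0, 0, 0]], [1, [0, 0, 25], [0, 0, 0]], [1, [0, 0, 20], [0, 0, 0]], [1, [0, 0, 14], [0, 0, 0]], [1, [0, 0, 5], [0, 0, 0]], [1, [0, 0, 0], [0, 0, 0]], [1, [0, 0, 0], [0, 0, 0]]])

```text
t: 16.47
eef_pos: [0.5934, 0.0433, 0.0774]
ee_rot: [0.249, 0.932, -0.253, -0.066]
wrist_force: [0.8, 0.4, -0.5]
gripper_width: 0.687
```

Emit:
play_rows(increments=[[1, [0, 0, 3], [0, 0, 0]], [1, [0, 0, 2], [0, 0, 0]], [1, [0, 0, 0], [0, 0, 0]], [1, [0, 0, 0], [0, 0, 0]]])

```text
t: 16.8
eef_pos: [0.5912, 0.0414, 0.0714]
ee_rot: [0.25, 0.932, -0.253, -0.067]
wrist_force: [0.2, 0.8, -0.8]
gripper_width: 0.686
```

```bash
python3 - <<'E'
from h import *
from rig import ctrl
st=ctrl.read_state();o,R=frame(*np.load("deck.npy"));print(st["t"],st["gripper_width"],"deck",R.T@(st["eef_pos"]-o),"F deck",R.T@st["wrist_force"])
E
```

```text
16.8 0.6859212067389544 deck [0.03605533 0.00217664 0.01539965] F deck [-1.06977305 -0.27077712 -0.31956587]
```

Emit:
play_rows(increments=[[1, [0, 0, 3], [0, 0, 0]], [1, [0, 0, 0], [0, 0, 0]], [1, [0, 0, 2], [0, 0, 0]], [1, [0, 0, 0], [0, 0, 0]], [1, [0, 0, 0], [0, 0, 0]]])

```text
t: 17.22
eef_pos: [0.5897, 0.039, 0.0666]
ee_rot: [0.25, 0.932, -0.253, -0.068]
wrist_force: [-0.8, 0.0, -1.2]
gripper_width: 0.686
```

Emit:
play_rows(increments=[[1, [0, 0, 2], [0, 0, 0]], [1, [0, 0, 0], [0, 0, 0]], [1, [0, 0, 0], [0, 0, 0]]])

```text
t: 17.47
eef_pos: [0.5898, 0.0385, 0.0656]
ee_rot: [0.25, 0.932, -0.253, -0.067]
wrist_force: [1.1, 1.8, 1.1]
gripper_width: 0.688
```

Contact begins at deck z of about 8 mm. Next I'll slide down the slope to the stops.

Emit:
play_rows(increments=[[1, [0, -2, 0], [0, 0, 0]], [1, [0, -2, 0], [0, 0, 0]], [1, [0, 0, 0], [0, 0, 0]], [1, [0, 0, 0], [0, 0, 0]]])

```text
t: 17.8
eef_pos: [0.5915, 0.0413, 0.0637]
ee_rot: [0.25, 0.932, -0.253, -0.067]
wrist_force: [0.4, 0.7, 5.6]
gripper_width: 0.685
```

Emit:
play_rows(increments=[[1, [0, -2, 0], [0, 0, 0]], [1, [0, 0, 0], [0, 0, 0]], [1, [0, 0, 0], [0, 0, 0]]])

```text
t: 18.05
eef_pos: [0.5924, 0.0428, 0.0627]
ee_rot: [0.25, 0.932, -0.253, -0.067]
wrist_force: [0.4, 0.1, 4.8]
gripper_width: 0.685
```

```bash
python3 - <<'E'
from h import *
from rig import ctrl
st=ctrl.read_state();o,R=frame(*np.load("deck.npy"));print(st["t"],st["gripper_width"],"deck",R.T@(st["eef_pos"]-o),"F deck",R.T@st["wrist_force"],"M",R.T@st["torque"])
E
```

```text
18.05 0.6850873873284499 deck [0.03025163 0.00249972 0.00877243] F deck [2.19194961 0.26768793 4.2803655 ] M [-0.0441605   0.42743557 -0.03746256]
```

Emit:
play_rows(increments=[[1, [0, -1, 0], [0, 0, 0]], [1, [0, -1, 0], [0, 0, 0]], [1, [0, 0, 0], [0, 0, 0]], [1, [0, 0, 0], [0, 0, 0]]])

```text
t: 18.38
eef_pos: [0.5931, 0.0441, 0.0619]
ee_rot: [0.251, 0.932, -0.253, -0.067]
wrist_force: [-0.3, -0.1, 5.6]
gripper_width: 0.687
```

```bash
cat > s.py <<'E'
from h import *
from rig import ctrl
st=ctrl.read_state();o,R=frame(*np.load("deck.npy"));print(st["t"],st["gripper_width"],"deck",R.T@(st["eef_pos"]-o),"F deck",R.T@st["wrist_force"],"M",R.T@st["torque"])
E
python3 s.py
```

```text
18.3833 0.6865042225664097 deck [0.02849044 0.00250225 0.00878938] F deck [ 3.01170957 -0.23926314  4.69544267] M [-0.05327936  0.34968274  0.01601937]
```

Emit:
play_rows(increments=[[1, [0, -1, 0], [0, 0, 0]], [1, [0, -1, 0], [0, 0, 0]], [1, [0, 0, 0], [0, 0, 0]], [1, [0, 0, 0], [0, 0, 0]]])

```text
t: 18.72
eef_pos: [0.5932, 0.0443, 0.0619]
ee_rot: [0.252, 0.931, -0.253, -0.068]
wrist_force: [-2.4, -1.8, 8.5]
gripper_width: 0.69
```

```bash
python3 s.py
```

```text
18.7167 0.6897048377466836 deck [0.02832478 0.00240502 0.00889516] F deck [ 6.63429499 -1.11061298  5.95681098] M [-0.07700084 -0.88143964 -0.27583551]
```

Firm contact with the stops: the TCP holds at x = 28.3 mm while commanded lower, with 6.6 N. I'll release and back out along the normal for a look.

Emit:
play_rows(increments=[[-0.5, [0, 0, 0], [0, 0, 0]], [-0.7, [0, 0, 0], [0, 0, 0]], [-1, [0, 0, 0], [0, 0, 0]], [-1, [0, 0, 0], [0, 0, 0]], [-1, [0, 0, 0], [0, 0, 0]], [-1, [0, 0, -15], [0, 0, 0]], [-1, [-15, 5, -25], [0, 0, 0]], [-1, [-25, 5, -30], [0, 0, 0]], [-1, [-25, 5, -30], [0, 0, 0]], [-1, [-25, 5, -30], [0, 0, 0]]])

```text
t: 19.55
eef_pos: [0.5392, 0.1331, 0.1833]
ee_rot: [0.25, 0.932, -0.253, -0.068]
wrist_force: [1.1, 0.2, 0.5]
gripper_width: 1.002
```

Emit:
play_rows(increments=[[-1, [-20, 0, -30], [0, 0, 0]], [-1, [-10, 0, -10], [0, 0, 0]], [-1, [0, 0, 0], [0, 0, 0]], [-1, [0, 0, 0], [0, 0, 0]]])

```text
t: 19.88
eef_pos: [0.5238, 0.1652, 0.2167]
ee_rot: [0.25, 0.932, -0.252, -0.068]
wrist_force: [1.2, -0.7, -0.1]
gripper_width: 1.002
```

```bash
python3 s.py; python3 - <<'E'
from h import *
from rig import ctrl,camera,camera_model
import pickle
o,R=frame(*np.load("deck.npy"))
m=camera_model("wrist");im=camera("wrist");pickle.dump((m,im),open("w9.pkl","wb"))
for p in((.14,.1,0),(.14,-.1,0),(-.008,.1,0),(-.008,-.1,0),(0,.065,.016),(0,-.065,.016),(.06,.065,.016),(.06,-.065,.016),(0,.072,.022),(0,.034,.022),(0,-.034,.022),(0,-.072,.022)):print(p,(proj(m,o+R@p)[0]).round(1))
c=im[0:215,160:410];cv2.imwrite("pics/w9.png",cv2.resize(c,None,fx=2.75,fy=2.75,interpolation=cv2.INTER_CUBIC))
E
```

```text
19.8833 1.0024297213751048 deck [ 0.04601468 -0.11874964  0.17747593] F deck [-0.0591585   1.44440653 -0.09322776] M [-0.07841082  1.01205707  0.0052721 ]
(0.14, 0.1, 0) [349.  -42.3]
(0.14, -0.1, 0) [334.9 156.3]
(-0.008, 0.1, 0) [201.2 -43. ]
(-0.008, -0.1, 0) [208.2 155.8]
(0, 0.065, 0.016) [207.9  -9.8]
(0, -0.065, 0.016) [212.2 125.9]
(0.06, 0.065, 0.016) [269.3  -9.5]
(0.06, -0.065, 0.016) [267.4 126.2]
(0, 0.072, 0.022) [206.7 -20.7]
(0, 0.034, 0.022) [208.1  23.5]
(0, -0.034, 0.022) [210.4  95.8]
(0, -0.072, 0.022) [211.6 132.8]
```

View pics/w9.png

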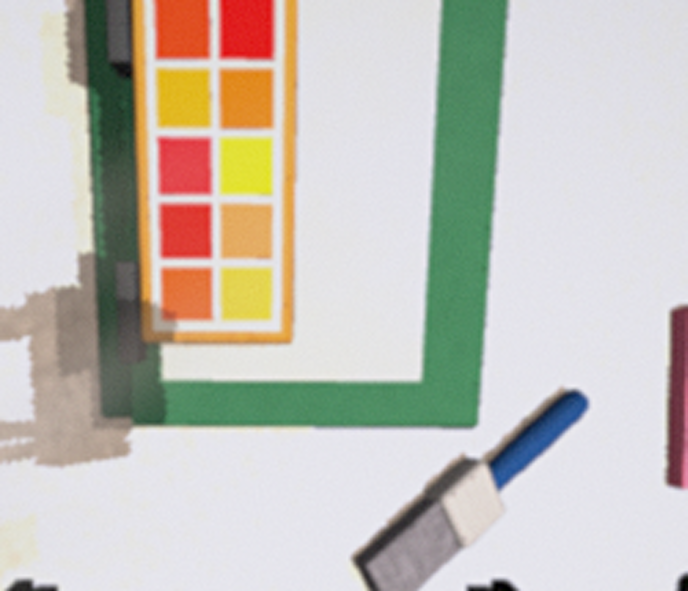

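The −y end of the chart is at (212,124.5) and (266,124.5), against (212,126) and (267,126) predicted for a perfectly centred, seated chart. Its tilt relative to the stops is below 0.3 px. To be sure it is fully seated, I'll nudge the middle of the upper edge with closed fingers.

Emit:
play_rows(increments=[[1, [30, 12, 20], [0, 0, 0]], [1, [30, 12, 25], [0, 0, 0]], [1, [30, 12, 25], [0, 0, 0]], [1, [29, 10, 25], [0, 0, 0]], [1, [0, 0, 25], [0, 0, 0]], [1, [0, 0, 17], [0, 0, 0]], [1, [0, 0, 0], [0, 0, 0]], [1, [0, 0, 0], [0, 0, 0]], [1, [0, 0, 0], [0, 0, 0]], [1, [0, 0, 0], [0, 0, 0]]])

```text
t: 20.77
eef_pos: [0.5732, 0.0118, 0.1224]
ee_rot: [0.25, 0.932, -0.253, -0.067]
wrist_force: [0.2, -0.4, 0.1]
gripper_width: 0.323
```

```bash
python3 s.py
```

```text
20.7667 0.32331734492229014 deck [0.09160288 0.00176319 0.04229572] F deck [0.24695381 0.36231495 0.01941288] M [-2.73588629e-04  9.81813040e-01  2.20239695e-02]
```

Emit:
play_rows(increments=[[1, [0, 0, 0], [0, 0, 0]], [1, [0, 0, 0], [0, 0, 0]], [1, [0, 0, 0], [0, 0, 0]], [1, [0, 0, 0], [0, 0, 0]], [1, [0, 0, 0], [0, 0, 0]], [1, [0, 4, 15], [0, 0, 0]], [1, [0, 0, 10], [0, 0, 0]], [1, [0, 0, 8], [0, 0, 0]], [1, [0, 0, 0], [0, 0, 0]], [1, [0, 0, 0], [0, 0, 0]]])

```text
t: 21.6
eef_pos: [0.562, -0.0064, 0.0948]
ee_rot: [0.251, 0.932, -0.253, -0.068]
wrist_force: [1.0, -0.3, -0.7]
gripper_width: 0.004
```

Emit:
play_rows(increments=[[1, [-1, -5, 0], [0, 0, 0]], [1, [0, -5, 0], [0, 0, 0]], [1, [0, -3, 0], [0, 0, 0]], [1, [0, -2, 0], [0, 0, 0]], [1, [0, 0, 0], [0, 0, 0]], [1, [0, 0, 0], [0, 0, 0]]])

```text
t: 22.1
eef_pos: [0.5679, 0.0058, 0.0875]
ee_rot: [0.25, 0.932, -0.253, -0.068]
wrist_force: [-0.3, -0.8, 0.7]
gripper_width: 0.003
```

```bash
python3 s.py
```

```text
22.1 0.0025627613980326786 deck [0.08092296 0.00021405 0.00813617] F deck [1.10435415 0.15889939 0.22642526] M [-0.01435166  0.97264176  0.05258706]
```

Emit:
play_rows(increments=[[1, [0, -2, 0], [0, 0, 0]], [1, [0, -2, 0], [0, 0, 0]], [1, [0, 0, 0], [0, 0, 0]], [1, [0, 0, 0], [0, 0, 0]]])

```text
t: 22.43
eef_pos: [0.5696, 0.0086, 0.0856]
ee_rot: [0.25, 0.932, -0.253, -0.068]
wrist_force: [-0.2, -0.3, -0.2]
gripper_width: 0.006
```

```bash
python3 s.py
```

```text
22.4333 0.006136286411506258 deck [0.07712651 0.00025432 0.00807021] F deck [ 0.23166292 -0.01589029 -0.38001951] M [-0.01398345  0.98766424 -0.00228433]
```

Emit:
play_rows(increments=[[1, [0, -1, 0], [0, 0, 0]], [1, [0, -1, 0], [0, 0, 0]], [1, [0, 0, 0], [0, 0, 0]], [1, [0, 0, 0], [0, 0, 0]]])

```text
t: 22.77
eef_pos: [0.5705, 0.0101, 0.0846]
ee_rot: [0.25, 0.932, -0.253, -0.067]
wrist_force: [0.1, 0.2, -0.6]
gripper_width: 0.006
```

```bash
python3 s.py
```

```text
22.7667 0.006387425411165107 deck [0.0751521  0.00026224 0.00807507] F deck [-0.52640806  0.00482186 -0.41242344] M [-0.05499764  0.96708034  0.08199785]
```

Emit:
play_rows(increments=[[1, [0, -1, 0], [0, 0, 0]], [1, [0, -1, 0], [0, 0, 0]], [1, [0, -1, 0], [0, 0, 0]], [1, [0, 0, 0], [0, 0, 0]], [1, [0, 0, 0], [0, 0, 0]]])

```text
t: 23.18
eef_pos: [0.5718, 0.0124, 0.083]
ee_rot: [0.25, 0.932, -0.253, -0.067]
wrist_force: [0.2, -0.3, 0.6]
gripper_width: 0.006
```

```bash
python3 s.py
```

```text
23.1833 0.006415915734791704 deck [0.07207727 0.00023492 0.00807529] F deck [0.48418092 0.33657154 0.46404228] M [-0.03855706  1.00224382 -0.02697038]
```

Emit:
play_rows(increments=[[1, [0, -1, 0], [0, 0, 0]], [1, [0, 0, 0], [0, 0, 0]], [1, [0, 0, 0], [0, 0, 0]]])

```text
t: 23.43
eef_pos: [0.5722, 0.0131, 0.0826]
ee_rot: [0.25, 0.932, -0.253, -0.067]
wrist_force: [-0.2, -0.9, -0.2]
gripper_width: 0.004
```

```bash
python3 s.py
```

```text
23.4333 0.003933620424310608 deck [0.07112254 0.00022469 0.0080831 ] F deck [ 0.69913151  0.26535908 -0.59641031] M [-0.0364278   0.94323607 -0.01472732]
```

Emit:
play_rows(increments=[[1, [0, -1, 0], [0, 0, 0]], [1, [0, -1, 0], [0, 0, 0]], [1, [0, 0, 0], [0, 0, 0]], [1, [0, 0, 0], [0, 0, 0]]])

```text
t: 23.77
eef_pos: [0.5731, 0.0146, 0.0815]
ee_rot: [0.25, 0.932, -0.253, -0.067]
wrist_force: [-0.6, -0.6, 0.5]
gripper_width: 0.003
```

```bash
python3 s.py
```

```text
23.7667 0.002598518132675443 deck [0.06908068 0.00022841 0.00806482] F deck [ 0.97893378 -0.24153548 -0.01217471] M [-0.00860361  0.92904391  0.01948711]
```

Emit:
play_rows(increments=[[1, [0, -1, 0], [0, 0, 0]], [1, [0, -1, 0], [0, 0, 0]], [1, [0, 0, 0], [0, 0, 0]], [1, [0, 0, 0], [0, 0, 0]]])

```text
t: 24.1
eef_pos: [0.5739, 0.0159, 0.0807]
ee_rot: [0.251, 0.932, -0.253, -0.068]
wrist_force: [-0.4, -0.6, 1.3]
gripper_width: 0.01
```

```bash
python3 s.py
```

```text
24.1 0.009730235166970018 deck [0.0674325  0.00023214 0.00810654] F deck [ 1.28918514 -0.01494995  0.75643916] M [ 0.01384592  0.50912897 -0.02402898]
```

Emit:
play_rows(increments=[[1, [0, -1, 0], [0, 0, 0]], [1, [0, -1, 0], [0, 0, 0]], [1, [0, 0, 0], [0, 0, 0]], [1, [0, 0, 0], [0, 0, 0]]])

```text
t: 24.43
eef_pos: [0.5739, 0.016, 0.0807]
ee_rot: [0.252, 0.931, -0.253, -0.069]
wrist_force: [-2.0, -5.7, 5.3]
gripper_width: 0.005
```

```bash
python3 s.py
```

```text
24.4333 0.004942518162128223 deck [0.06738069 0.00018526 0.00812298] F deck [7.79166359 1.18852672 1.63627962] M [ 0.20345461 -1.13313976 -0.0398644 ]
```

Seated: the fingers are blocked at x = 67.4 mm with 7.8 N. Now I'll back off and verify.

Emit:
play_rows(increments=[[1, [0, 5, 0], [0, 0, 0]], [1, [0, 5, 0], [0, 0, 0]], [1, [0, 0, -20], [0, 0, 0]], [1, [-10, -5, -35], [0, 0, 0]], [1, [-15, -5, -40], [0, 0, 0]], [1, [-15, -5, -40], [0, 0, 0]], [1, [-15, -5, -35], [0, 0, 0]], [1, [-5, 0, -10], [0, 0, 0]], [1, [0, 0, 0], [0, 0, 0]], [1, [0, 0, 0], [0, 0, 0]]])

```text
t: 25.27
eef_pos: [0.5724, 0.1316, 0.2276]
ee_rot: [0.25, 0.932, -0.252, -0.068]
wrist_force: [0.0, 0.1, -1.0]
gripper_width: 0.004
```

```bash
python3 s.py; python3 - <<'E'
from h import *
from rig import ctrl,camera,camera_model
o,R=frame(*np.load("deck.npy"))
m=camera_model("wrist");im=camera("wrist");sc=camera("scene");sd=camera("side")
for p in((.14,.1,0),(-.008,.1,0),(0,.065,.016),(0,-.065,.016),(.06,.065,.016),(.06,-.065,.016),(0,.034,.022),(0,-.034,.022)):print(p,((proj(m,o+R@p)[0]-[170,0])*2.5).round(0))
a=cv2.resize(im[0:215,170:370],None,fx=2.5,fy=2.5,interpolation=3)
r=lambda i:cv2.resize(i,(300,268),interpolation=3)
b=np.vstack([r(sc[130:250,240:410]),r(sd[100:235,160:310])])
cv2.imwrite("pics/w10.png",np.hstack([a,b[:a.shape[0]] if b.shape[0]>=a.shape[0] else np.pad(b,((0,a.shape[0]-b.shape[0]),(0,0),(0,0)))]))
E
```

```text
25.2667 0.003882668811625043 deck [ 0.05520335 -0.05978341  0.18473052] F deck [-0.57915082 -0.01565058 -0.84567768] M [-0.0201663   0.97222349 -0.01064062]
(0.14, 0.1, 0) [410.  62.]
(-0.008, 0.1, 0) [65. 60.]
(0, 0.065, 0.016) [ 81. 141.]
(0, -0.065, 0.016) [ 92. 444.]
(0.06, 0.065, 0.016) [223. 142.]
(0.06, -0.065, 0.016) [221. 444.]
(0, 0.034, 0.022) [ 81. 218.]
(0, -0.034, 0.022) [ 87. 378.]
```

View pics/w10.png

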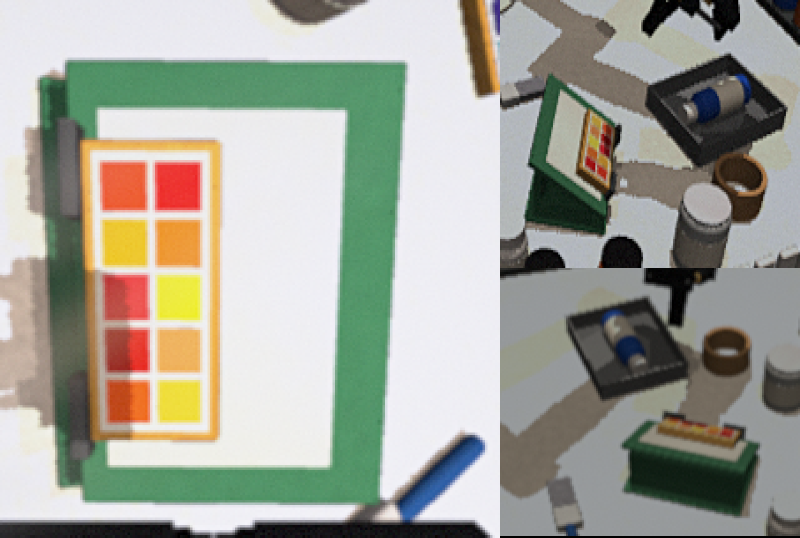

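The chart sits centred and square on the white field. Its ends are at rows 141 and 440 (predicted 141 and 444), and its low edge touches both stops. The bottle lies in the tray and nothing else has moved, so I'm handing in.

```bash
python3 -c "
from rig import ctrl
print(ctrl.sign_off())"
```

```text
the job is handed in; nothing more can be done
None
```

The job is done and handed in at about 25 s. The blue bottle lies in the grey tray, and the gold-framed warm chart is on the stand in its place, colours up. The hand-in reports no verdict.

- **Bottle:** I lifted it off square to the slope, lowered it until it touched the tray floor (about 8 N), then released it. The last scene and side pictures show it lying in the tray.
- **Chart seating:** I slid the chart down to the stops, released it, then nudged the middle of its upper edge. The fingers were blocked at 7.8 N, so it is firmly down. The last wrist picture shows its lower edge against both stops and square to them.
- **Chart centring:** its ends came within 0 and 4 crop pixels of the predicted positions, so it is about 1 mm from centre.
- **Other things:** nothing else looked disturbed in the last views, and no force reading came near the limits. I did not measure the other objects individually.
- **Disagreements:** the first stand fit was inconsistent by several pixels. I refitted it from close views, leaving 2–4 pixels (about 2 mm). The tray centre also differed by about 20 mm between the wrist and fixed cameras, so I aimed in between, with clearance on all sides.

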